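# Sort the leather bench tools into their trays

## Task

Tidy the bench by kind: put the two marking-out tools (the yellow cutter knife and the dark metal pencil) in the blue tray, the two rubbing blocks (the yellow wax block and the grey rubber block) in the green tray, and stand the red thread spool upright in the wooden tray. Lay the tools and blocks flat on the floor of their tray, none of them on top of another or up on a wall, and leave everything released and still. Leave the blue-handled cable cutters and the steel end nippers where they lie.

Things in the scene. Friction and masses are not known exactly. Their poses are not given: they have to be found in the camera images.
- cutter_center (a point): Yellow snap-off cutter knife with a black slider, lying flat, blade in: 18 mm wide (x) x 136 mm long (y) x 15 mm high over the slider (body 11 mm high). Point at its centre, half-way up (7.5 mm above its underside). Belongs in the blue tray.
- pencil_center (a point): Slim dark metal mechanical pencil with a silver tip, lying flat on a flattened side (it does not roll away): 9 mm (x) x 142 mm long (y) x 11 mm high. Point at its centre, 5.5 mm above its underside. Belongs in the blue tray.
- wax_center (a point): Yellow beeswax block, 33 mm (x) x 51 mm (y) x 20 mm high. Point at its centre, 10 mm above its underside. Belongs in the green tray.
- rubber_center (a point): Grey abrasive rubber block, 30 mm (x) x 55 mm (y) x 22 mm high. Point at its centre, 11 mm above its underside. Belongs in the green tray.
- spool_center (a point): Spool of red thread with white flanges, standing upright, round, 42 mm across and 60 mm high. Point on its axis, half-way up (30 mm above its foot); z is its axis. Belongs, upright, in the wooden tray.
- blue_tray: Blue plastic tray, open on top, 128 x 184 mm outside and 26 mm high, walls and floor 4 mm thick (inside 120 x 176 mm, floor 4 mm above the table); fixed to the table. Origin: centre of its underside, on the table; x across the short side, y along the long side, z up. A small pale label holder without writing is on its -x wall.
- green_tray: Green plastic tray, open on top, 128 x 184 mm outside and 26 mm high, walls and floor 4 mm thick (inside 120 x 176 mm, floor 4 mm above the table); fixed to the table. Origin: centre of its underside, on the table; x across the short side, y along the long side, z up. A small pale label holder without writing is on its -x wall.
- wooden_tray: Light wooden tray, open on top, 128 x 184 mm outside and 26 mm high, walls and floor 4 mm thick (inside 120 x 176 mm, floor 4 mm above the table); fixed to the table. Origin: centre of its underside, on the table; x across the short side, y along the long side, z up. A small pale label holder without writing is on its -x wall.
- snips_center (a point): Bystander: cable cutters with blue grips and black jaws lying on the table to the right, about 67 x 196 x 20 mm; point at their centre, 10 mm up. Loose; leave them where they are.
- nippers_center (a point): Bystander: bare steel end nippers (pliers) lying on the table to the left, about 51 x 149 x 16 mm; point at its centre, 8 mm up. Loose; leave them where they are.
Not all that is in view belongs to the job. Of the things that look like the part that bears spool_center, the smallest one is meant.

How it is judged (in metres and radians):
At the end, for the whole second after the job is handed in: Cutter knife and pencil in the blue tray, wax and rubber block in the green, spool in the wooden one: each centre within the walls, at most 7 mm higher than at rest on the tray floor; tools and blocks level within 0.12 rad, spool upright within 0.15 rad; all released and at rest (x of cutter_center in the frame of blue_tray between -0.06 and 0.06 m and y of cutter_center in the frame of blue_tray between -0.088 and 0.088 m and z of cutter_center in the frame of blue_tray below 0.0185 m and linear speed of each of cutter, pencil, wax, rubber, spool below 0.02 m/s and angular speed of each of cutter, pencil, wax, rubber, spool below 0.2 rad/s and angle between cutter_center's own y axis and vertical between 1.45 and 1.69 rad and x of pencil_center in the frame of blue_tray between -0.06 and 0.06 m and y of pencil_center in the frame of blue_tray between -0.088 and 0.088 m and z of pencil_center in the frame of blue_tray below 0.0165 m and angle between pencil_center's own y axis and vertical between 1.45 and 1.69 rad and x of wax_center in the frame of green_tray between -0.06 and 0.06 m and y of wax_center in the frame of green_tray between -0.088 and 0.088 m and z of wax_center in the frame of green_tray below 0.021 m and angle between wax_center's own y axis and vertical between 1.45 and 1.69 rad and x of rubber_center in the frame of green_tray between -0.06 and 0.06 m and y of rubber_center in the frame of green_tray between -0.088 and 0.088 m and z of rubber_center in the frame of green_tray below 0.022 m and angle between rubber_center's own y axis and vertical between 1.45 and 1.69 rad and x of spool_center in the frame of wooden_tray between -0.06 and 0.06 m and y of spool_center in the frame of wooden_tray between -0.088 and 0.088 m and z of spool_center in the frame of wooden_tray below 0.041 m and angle between spool_center's own z axis and vertical below 0.15 rad); the robot touches nothing.
It fails at once if the cable cutters were moved by more than 20 mm (distance of snips_center from where it was at the start of the episode above 0.02 m).
It fails at once if the end nippers were moved by more than 20 mm (distance of nippers_center from where it was at the start of the episode above 0.02 m).
It also fails if it takes over 118 s, if anything falls off the work surface, if the arm or the gripper's body presses on something with over 40 N, if the wrist force passes 120 N, or if a joint passes its speed limit or range.

## Robot

A 6-joint arm with a two-finger parallel gripper is mounted at the origin on a cart in front of the work surface, level with it; the furniture and walls round the work are solid. World frame = base frame: x ahead of the robot, y to its left, z up, the work surface at z = 0. Lengths are in m, angles in degrees, forces in N, time in s.
With the tool pointing down it reaches from about 0.325 to 0.85 m from the base axis. Payload 4.4 kg.
Tool frame: the origin (TCP) lies at the very end of the fingers, on their centre line; the grasp point (between the pads) lies 19 mm behind it; z points along the fingers, y is the line along which they close (so a half turn about z gives the same grasp; the last joint's range is limited). The gripper opens to 94 mm and grips with 3 to 60 N. Pads are 16 mm wide; open, the fingers measure 119 mm over their backs; the gripper's body (75 mm by 177 mm) begins 78 mm behind the grasp point.
Start: joints at [-73.826, 11.837, 88.321, -0, 79.842, -8.623], TCP at [0.241, -0.522, 0.166] pointing down, gripper open.
Joint ranges: [-156.59, 156.59], [-49.26, 127.26], [12.9, 141.05], [-63.56, 243.56], [4.71, 150.69], [-161.64, 161.64]. Speed limits (degrees/s): [159.86, 159.86, 180, 180, 180, 180].

## Interface

Orientations are given as a 3x3 rotation matrix whose columns are the frame's x, y, z axes.
In Python, from workcell import * gives the robot as it stands. The module is installed in compiled form; this text tells all that it offers.
- The arm moves only by the tool arm_command, never from a script. Its argument "rows" is a list of rows, each a list of 3 entries, a list of its own where there are three numbers: the shift along the tool's x, y, z in cm, then the turn, a rotation vector about the tool's x, y, z in degrees, then the closure, from 0 (fully open) to 1 (shut). A call has 1 to 8 rows; each row is the pose to reach, as a shift and turn from the pose commanded when the call began, along the tool's axes at that moment; what a row does not reach only later rows make up. A row lasts 1/12 s, in which the tool goes at most 41.7 mm and 7.16 degrees, less where a joint would pass 70% of its speed; a pose out of reach is approached as far as the arm can. A call with a gripper value outside its range is refused whole. The fingers move at their own pace and stop on an object; "squeeze" is the grip in N (left out, the last holds). Time passes only in rows, so rows that repeat a pose let the fingers close. It gives the time, the measured TCP pose, the force, the opening and the grip force at its end, in the units of the state.
- get_state(): the state, without advancing time (a new reading comes with each control period).
- snapshot(name): name is "side" or "top"; returns the picture (384x512x3 uint8, red, green, blue); there is no depth.
- camera_info(name): a dict with "intrinsics" (3x3 intrinsics, pixels), "rvec" (rotation vector, rad) and "tvec" (3), from world to camera coordinates, as OpenCV has them. Camera axes: x right, y down, z forward; pixel columns grow to the right and rows downward; lengths in m; the calibration is good to about 2 mm. A picture is of the moment at which its call begins. camera_info takes no time and is no camera call.
- hand_in(): hands the job in; it is judged then, once.
The state is a dict: "time_s": time; "qpos": joint angles; "qvel": joint speeds; "tau": joint torques, N m; "tcp_pos": TCP position; "tcp_rot": TCP orientation; "force": force on the tool from outside, world axes, zero at the start; "moment": the same for the moment, N m; "finger_gap": opening from 0.0 (shut) to 1.0 (fully open); "finger_force": force on a finger pad.
Only numpy, scipy, OpenCV 4.12 (cv2) and the standard library are available. Lean on these libraries where they do the work, as an engineer would, in place of code of your own. Each camera call takes 0.05 s, during which the arm holds its last target. There are 200 camera calls.

## Working session

There is one attempt and no reset: what is moved stays moved. The work goes in short steps, Python scripts to look and compute and a tool call to move; the robot and the scene stay as the last step left them, time stands still between calls to the robot, and variables do not carry over. Pictures are saved under pics/ and viewed, at most 14 in all, crops included, and the job is handed in when it is done.

Besides the shell and the picture viewer there is one more tool, called after ">>>" as name(argument=value, ...) on one line, values as JSON. arm_command: Moves the arm, as the interface text tells. Its arguments: {"type":"object","properties":{"rows":{"type":"array"},"squeeze":{"type":"number"}},"required":["rows"]}

```bash
mkdir -p pics; python3 - <<'E'
from workcell import *
import cv2
for n in("top","side"):
    cv2.imwrite(f"pics/{n}0.png",cv2.resize(snapshot(n)[:,:,::-1],(800,600),interpolation=cv2.INTER_CUBIC))
    print(camera_info(n))
print(get_state())
E
```

```text
{'intrinsics': array([[368.86777179,   0.        , 256.9644556 ],
       [  0.        , 368.86777179, 195.08552518],
       [  0.        ,   0.        ,   1.        ]]), 'rvec': array([ 2.16571009, -2.13916616,  0.12766417]), 'tvec': array([-0.02862247,  0.51768758,  1.16753831])}
{'intrinsics': array([[446.03009752,   0.        , 253.94387611],
       [  0.        , 446.03009752, 188.99996461],
       [  0.        ,   0.        ,   1.        ]]), 'rvec': array([ 0.65736639, -2.60349046,  1.16520236]), 'tvec': array([0.4368623 , 0.19238481, 1.2375536 ])}
{'time_s': 0.1, 'qpos': array([-7.38251674e+01,  1.18812354e+01,  8.83944528e+01,  1.45703687e-04,
        7.98417448e+01, -8.62193452e+00]), 'qvel': array([ 0.03442918, -0.11597273, -0.23271265,  0.02744683,  0.04636265,
       -0.06322835]), 'tau': array([-1.10512174e-03, -3.71866608e+01, -2.82293952e+01,  6.99574105e-02,
        3.10956105e-02, -5.52305448e-05]), 'tcp_pos': array([ 0.2409316 , -0.52121198,  0.16500638]), 'tcp_rot': array([[ 9.07801422e-01,  4.19399875e-01, -5.68548447e-04],
       [ 4.19400146e-01, -9.07799339e-01,  1.96915568e-03],
       [ 3.09735740e-04, -2.02605162e-03, -9.99997900e-01]]), 'force': array([ 0.10299479, -0.65237106,  1.13731956]), 'moment': array([ 0.01225333, -0.01566984,  0.05416737]), 'finger_force': 0.0, 'finger_gap': 1.0029672506733767}
```

View pics/top0.png

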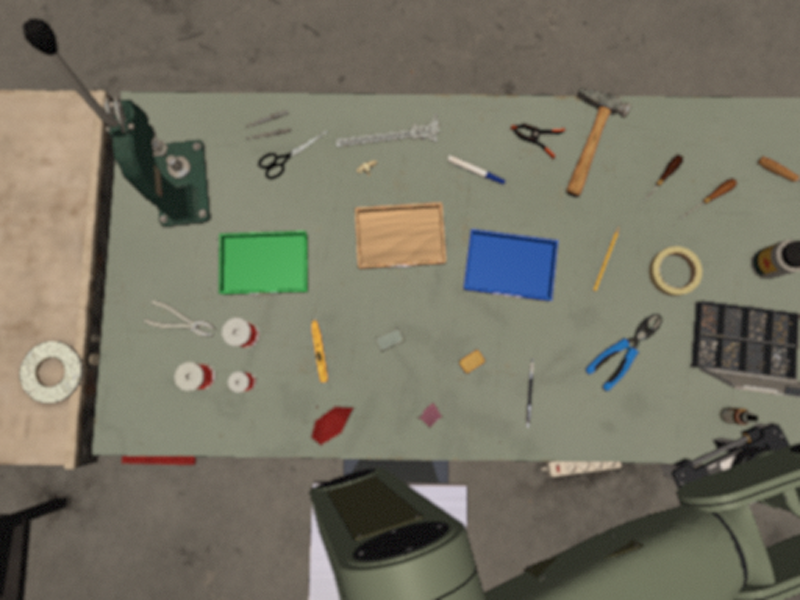

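View pics/side0.png

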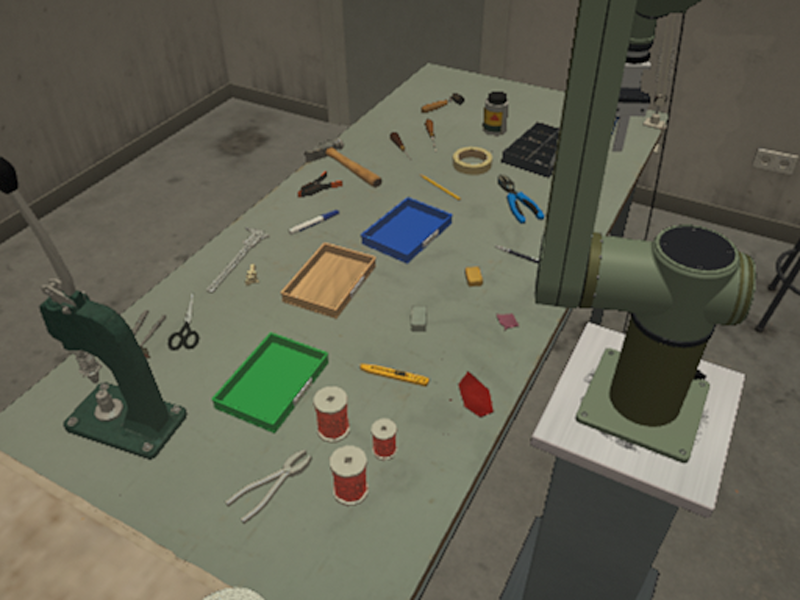

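Lookalikes in the 800x600 top view:
- **Spools:** (238,332), (190,376) and (239,381). The smallest, (239,381), is the one wanted; in the side view it is at (384,438).
- **Pencil:** the dark one at (530,394), not the yellow pencil (605,260) or the white marker (476,170).
- **Yellow wax:** (472,361), not the pink patch at (430,414).
- **Grey rubber:** (390,341).
- **Cutter:** (319,351).
- **Trays:** green (263,262), wooden (400,236), blue (510,265).
- **Bystanders:** nippers (180,320), cable cutters (625,352).

Next I check these in one crop and measure.

```bash
cat > h.py <<'E'
from workcell import *
import cv2, numpy as np
def ray(n,uv,z):
    c=camera_info(n);R=cv2.Rodrigues(c['rvec'])[0];C=-R.T@c['tvec']
    d=R.T@np.linalg.inv(c['intrinsics'])@np.array([uv[0],uv[1],1.]);return C+d*(z-C[2])/d[2]
def proj(n,P):
    c=camera_info(n);return cv2.projectPoints(np.array([P],float),c['rvec'],c['tvec'],c['intrinsics'],None)[0].ravel()
def blob(n,hsv,box,lo,hi,z):
    "box in 800x600 px; world centre, yaw of long axis (deg), sides (m)"
    x0,y0,x1,y1=[int(v*.64) for v in box]
    m=np.zeros(hsv.shape[:2],np.uint8);m[y0:y1,x0:x1]=cv2.inRange(hsv,np.array(lo),np.array(hi))[y0:y1,x0:x1]
    c=max(cv2.findContours(m,cv2.RETR_EXTERNAL,cv2.CHAIN_APPROX_NONE)[0],key=cv2.contourArea)
    W=np.array([ray(n,p,z)[:2] for p in c[:,0]]).astype(np.float32)
    r=cv2.boxPoints(cv2.minAreaRect(W));e=[r[1]-r[0],r[2]-r[1]]
    if np.linalg.norm(e[0])<np.linalg.norm(e[1]):e=e[::-1]
    return r.mean(0).round(4),round(float(np.degrees(np.arctan2(e[0][1],e[0][0])))%180,1),[round(float(np.linalg.norm(v)),4) for v in e]
E
cat > m.py <<'E'
from h import *
T=snapshot("top");S=snapshot("side")
t=cv2.cvtColor(T,cv2.COLOR_RGB2HSV)
L={'cutter':((300,310,335,390),(15,120,120),(40,255,255),.006),
'wax':((450,340,495,380),(10,90,110),(40,255,255),.015),
'green':((210,225,315,300),(50,120,60),(75,255,255),.026),
'blue':((455,220,565,310),(100,120,50),(125,255,255),.026),
'wood':((345,195,455,275),(8,60,90),(25,255,255),.026),
'spool':((226,368,250,395),(0,0,150),(180,70,255),.06),
'spoolB':((220,315,252,350),(0,0,150),(180,70,255),.07),
'spoolC':((172,360,207,394),(0,0,150),(180,70,255),.07)}
for k,v in L.items(): print(k,*blob("top",t,*v))
bg=cv2.GaussianBlur(T,(0,0),25).astype(int);d=np.abs(T.astype(int)-bg).sum(2).clip(0,255).astype(np.uint8)
D=cv2.merge([d,d,d])
for k,b,z in(('rubber',(370,322,410,358),.016),('pencil',(515,350,545,435),.006),('nip',(140,295,217,340),.01),('snips',(580,310,666,395),.01)):
    print(k,*blob("top",D,b,(38,)*3,(255,)*3,z))
a=cv2.resize(T[190:285,70:265],(780,380),interpolation=cv2.INTER_CUBIC)
cv2.imwrite("pics/c1.png",a[:,:,::-1])
E
python3 m.py
```

```text
cutter [0.4222 0.1517] 11.2 [0.1308, 0.0184]
wax [ 0.4047 -0.1689] 124.0 [0.0509, 0.0331]
green [0.607  0.2733] 92.6 [0.18, 0.126]
blue [ 0.6077 -0.2508] 82.9 [0.1831, 0.1288]
wood [ 0.6694 -0.0163] 94.1 [0.1914, 0.138]
spool [0.3563 0.3044] 47.1 [0.0449, 0.0391]
spoolB [0.4558 0.3126] 90.7 [0.057, 0.0566]
spoolC [0.3666 0.401 ] 46.9 [0.0562, 0.0558]
rubber [ 0.455  -0.0124] 45.7 [0.0116, 0.0093]
pencil [ 0.3283 -0.2903] 176.6 [0.0909, 0.0139]
nip [0.4819 0.4522] 72.5 [0.1374, 0.0509]
snips [ 0.4124 -0.5146] 128.2 [0.2022, 0.1154]
```

View pics/c1.png

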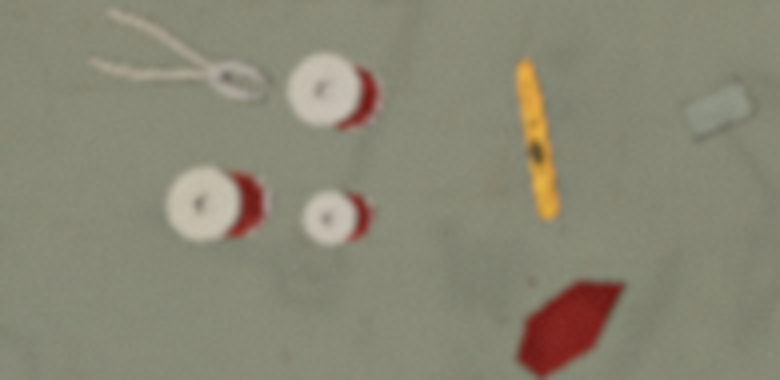

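The crop confirms the small spool at crop (330,217), with the two larger spools at (325,90) and (203,203). It also shows the cutter at (537,140) and the rubber at (718,111). The rubber and pencil masks were weak, so I refine those.

```bash
cat > m2.py <<'E'
from h import *
T=np.mean([snapshot("top").astype(float) for _ in range(3)],0).astype(np.uint8)
lab=cv2.cvtColor(T,cv2.COLOR_RGB2LAB).astype(int)
for k,b,z,th in(('rubber',(365,318,415,365),.02,6),('pencil',(505,345,555,445),.008,20)):
    x0,y0,x1,y1=[int(v*.64) for v in b]
    p=lab[y0:y1,x0:x1];bg=np.median(p.reshape(-1,3),0);w=[.3,3,3] if k=='rubber' else [1,1,1]
    d=np.zeros(lab.shape[:2],np.uint8);d[y0:y1,x0:x1]=(np.abs(p-bg)*w).sum(2).clip(0,255)
    d=cv2.morphologyEx(d,cv2.MORPH_CLOSE,np.ones((5,5)))
    for t in(th,th*1.5,th*2): print(k,*blob("top",cv2.merge([d]*3),b,(t,)*3,(255,)*3,z))
print([ray("top",np.array(p)*.64,.006).round(4) for p in((532,362),(528,427))])
print(ray("top",(249.5,217.75),.02))
cv2.imwrite("pics/c2.png",np.hstack([cv2.resize(T[y:y+60,x:x+50],(400,480),interpolation=cv2.INTER_CUBIC) for x,y in((225,190),(315,225))])[:,:,::-1])
E
python3 m2.py
```

```text
rubber [ 0.4569 -0.0007] 64.3 [0.1066, 0.0818]Traceback (most recent call last):
  File "m2.py", line 9, in <module>
    for t in(th,th*1.5,th*2): print(k,*blob("top",cv2.merge([d]*3),b,(t,)*3,(255,)*3,z))
                                       ~~~~^^^^^^^^^^^^^^^^^^^^^^^^^^^^^^^^^^^^^^^^^^^^
  File "h.py", line 11, in blob
    m=np.zeros(hsv.shape[:2],np.uint8);m[y0:y1,x0:x1]=cv2.inRange(hsv,np.array(lo),np.array(hi))[y0:y1,x0:x1]
                                                      ~~~~~~~~~~~^^^^^^^^^^^^^^^^^^^^^^^^^^^^^^^
cv2.error: OpenCV(4.12.0) /io/opencv/modules/core/src/arithm.cpp:2092: error: (-215:Assertion failed) lb.type() == ub.type() in function 'inRange'
```

```bash
sed -i 's/(th,th\*1.5,th\*2)/(th*3\/\/2,th*2,th*3)/' m2.py
python3 m2.py
```

```text
rubber [ 0.4467 -0.    ] 120.4 [0.0554, 0.0365]
rubber [ 0.4463 -0.0012] 127.7 [0.0535, 0.0274]
rubber [ 0.4342 -0.0038] 0.0 [0.0, 0.0]
pencil [ 0.3317 -0.2892] 173.9 [0.1163, 0.0108]
pencil [ 0.3441 -0.2906] 175.3 [0.0523, 0.0082]
pencil [ 0.3427 -0.2902] 173.9 [0.0489, 0.0059]
[array([ 0.4037, -0.2975,  0.006 ]), array([ 0.2696, -0.2871,  0.006 ])]
[0.44476882 0.00127832 0.02      ]
```

View pics/c2.png

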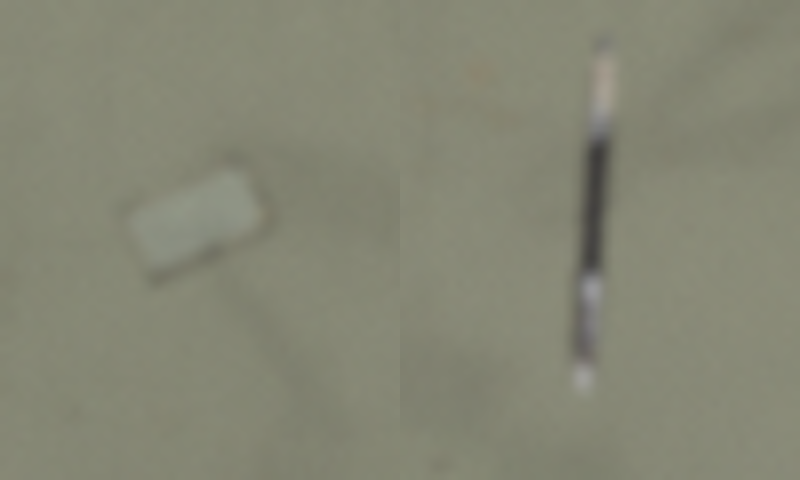

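The rubber block has its centre at crop (197,219) with its long side tilted. The pencil runs from (605,40) to (583,393). That gives rubber at about (0.4455, 0.001), yaw 118°, and pencil at about (0.338, -0.2915), yaw 175°. Now a small planner for shifts in the tool frame.

```bash
cat > plan.py <<'E'
import sys,math
from workcell import *
from scipy.spatial.transform import Rotation as Ro
import numpy as np
# usage: plan.py x,y,z,yaw ...  (yaw of tool y); first leg is from the measured pose
s=get_state();p=s['tcp_pos'];R=s['tcp_rot']
print(round(s['time_s'],2),p.round(4),'yyaw',round(math.degrees(math.atan2(R[1,1],R[0,1])),2),'gap',round(s['finger_gap'],3),'F',s['finger_force'])
for w in sys.argv[1:]:
    *q,a=map(float,w.split(','));a=math.radians(a);q=np.array(q)
    c,n=math.cos(a),math.sin(a);N=np.array([[-n,c,0],[c,n,0],[0,0,-1.]])
    d=R.T@(q-p)*100;r=np.degrees(Ro.from_matrix(R.T@N).as_rotvec())
    print(w,'shift cm',d.round(2),'turn',r.round(1),'rows>=',round(max(np.linalg.norm(d)/4.17,np.linalg.norm(r)/7.16),1));p,R=q,N
E
python3 plan.py .338,-.2915,.08,-95 .338,-.2915,.003,-95 .338,-.2915,.12,-95 .638,-.255,.10,-7.1 .638,-.255,.008,-7.1 .638,-.255,.11,-7.1 .4222,.1517,.08,-78.8
```

```text
0.5 [ 0.2411 -0.522   0.166 ] yyaw -65.2 gap 1.002 F 0.0
.338,-.2915,.08,-95 shift cm [ 18.46 -16.86   8.6 ] turn [-0.   0.  29.8] rows>= 6.3
.338,-.2915,.003,-95 shift cm [0.  0.  7.7] turn [0. 0. 0.] rows>= 1.8
.338,-.2915,.12,-95 shift cm [  0.    0.  -11.7] turn [0. 0. 0.] rows>= 2.8
.638,-.255,.10,-7.1 shift cm [29.57 -6.25  2.  ] turn [  0.    0.  -87.9] rows>= 12.3
.638,-.255,.008,-7.1 shift cm [0.  0.  9.2] turn [0. 0. 0.] rows>= 2.2
.638,-.255,.11,-7.1 shift cm [  0.    0.  -10.2] turn [0. 0. 0.] rows>= 2.4
.4222,.1517,.08,-78.8 shift cm [ 37.69 -26.44   3.  ] turn [ 0.   0.  71.7] rows>= 11.1
```

>>> arm_command(rows=[[[2.5,-2.5,1],[0,0,4],0.2],[[5,-5,2.5],[0,0,9],0.5],[[8,-7.5,4],[0,0,14],0.5],[[11,-10,5.5],[0,0,19],0.5],[[14,-13,7],[0,0,24],0.5],[[17,-15.5,8],[0,0,28],0.5],[[18.5,-16.9,8.6],[0,0,29.8],0.5],[[18.5,-16.9,8.6],[0,0,29.8],0.5]], squeeze=20)

```text
time_s: 1.17
tcp_pos: [0.3379, -0.2854, 0.078]
tcp_rot: [[0.997, -0.083, -0.002], [-0.083, -0.997, 0.005], [-0.003, -0.005, -1.0]]
force: [-0.6, -0.6, 0.2]
finger_gap: 0.507
finger_force: 0.0
```

>>> arm_command(rows=[[[0,0,0],[0,0,0],0.5],[[0,0,0],[0,0,0],0.5]])

```text
time_s: 1.33
tcp_pos: [0.3386, -0.2924, 0.0809]
tcp_rot: [[0.996, -0.087, 0.001], [-0.087, -0.996, -0.002], [0.001, 0.002, -1.0]]
force: [0.1, -0.5, 0.1]
finger_gap: 0.499
finger_force: 0.0
```

```bash
python3 plan.py .338,-.2915,.08,-95;python3 - <<'E'
from h import *
T=snapshot("top");S=snapshot("side")
cv2.imwrite("pics/c3.png",np.hstack([cv2.resize(T[200:290,280:370],(400,400),interpolation=cv2.INTER_CUBIC),cv2.resize(S[120:220,280:380],(400,400),interpolation=cv2.INTER_CUBIC)])[:,:,::-1])
E
```

```text
1.33 [ 0.3386 -0.2924  0.0809] yyaw -94.97 gap 0.499 F 0.0
.338,-.2915,.08,-95 shift cm [-0.07 -0.08  0.08] turn [ 0.1 -0.1  0. ] rows>= 0.0
```

View pics/c3.png

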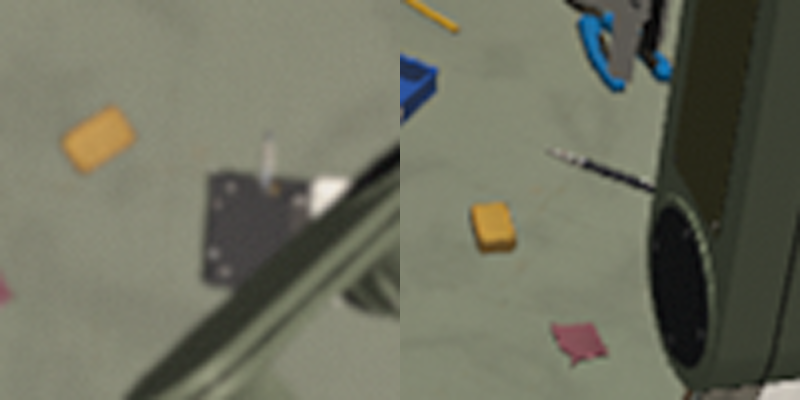

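The gripper body (crop (250,225)) sits over the pencil, whose tip shows at (268,150), so the alignment is right. I descend, close and lift.

>>> arm_command(rows=[[[0,0,2.5],[0,0,0],0.5],[[0,0,5],[0,0,0],0.5],[[0,0,6.8],[0,0,0],0.5],[[0,0,7.7],[0,0,0],0.5],[[0,0,7.7],[0,0,0],0.5],[[0,0,7.7],[0,0,0],0.5]])

```text
time_s: 1.93
tcp_pos: [0.3382, -0.292, 0.0033]
tcp_rot: [[0.996, -0.088, 0.0], [-0.088, -0.996, -0.0], [0.0, 0.0, -1.0]]
force: [0.5, 1.0, 0.2]
finger_gap: 0.497
finger_force: 0.0
```

>>> arm_command(rows=[[[0,0,0],[0,0,0],0.7],[[0,0,0],[0,0,0],0.9],[[0,0,0],[0,0,0],1],[[0,0,0],[0,0,0],1],[[0,0,0],[0,0,0],1],[[0,0,0],[0,0,0],1]])

```text
time_s: 2.43
tcp_pos: [0.3384, -0.2911, 0.0034]
tcp_rot: [[0.996, -0.087, 0.0], [-0.087, -0.996, -0.001], [0.0, 0.001, -1.0]]
force: [-0.0, -0.4, 0.2]
finger_gap: 0.114
finger_force: 0.0
```

>>> arm_command(rows=[[[0,0,-1.5],[0,0,0],1],[[0,0,-4.5],[0,0,0],1],[[0,0,-8],[0,0,0],1],[[0,0,-10.7],[0,0,0],1],[[0,0,-11.7],[0,0,0],1],[[0,0,-11.7],[0,0,0],1]])

```text
time_s: 2.93
tcp_pos: [0.34, -0.2931, 0.123]
tcp_rot: [[0.996, -0.087, 0.004], [-0.087, -0.996, -0.005], [0.005, 0.005, -1.0]]
force: [-0.7, -0.2, -0.5]
finger_gap: 0.005
finger_force: 0.0
```

The lift came before the fingers had closed. I open again, look, and retry with longer closing.

>>> arm_command(rows=[[[6,6,-1],[0,0,0],0.6],[[9,9,-2],[0,0,0],0.6],[[11,11,-2],[0,0,0],0.6],[[11,11,-2],[0,0,0],0.6],[[11,11,-2],[0,0,0],0.6]])

```text
time_s: 3.35
tcp_pos: [0.4403, -0.4137, 0.1371]
tcp_rot: [[0.996, -0.088, -0.0], [-0.088, -0.996, -0.0], [0.0, 0.0, -1.0]]
force: [-0.5, -0.8, 0.4]
finger_gap: 0.322
finger_force: 0.0
```

```bash
python3 plan.py .338,-.2915,.003,-95;python3 - <<'E'
from h import *
T=snapshot("top");S=snapshot("side")
cv2.imwrite("pics/c4.png",np.hstack([cv2.resize(T[225:285,315:365],(400,480),interpolation=cv2.INTER_CUBIC),cv2.resize(S[120:220,280:380],(480,480),interpolation=cv2.INTER_CUBIC)])[:,:,::-1][:,:800])
E
```

```text
3.35 [ 0.4403 -0.4137  0.1371] yyaw -95.05 gap 0.322 F 0.0
.338,-.2915,.003,-95 shift cm [-11.27 -11.27  13.41] turn [ 0.  -0.  -0.1] rows>= 5.0
```

View pics/c4.png

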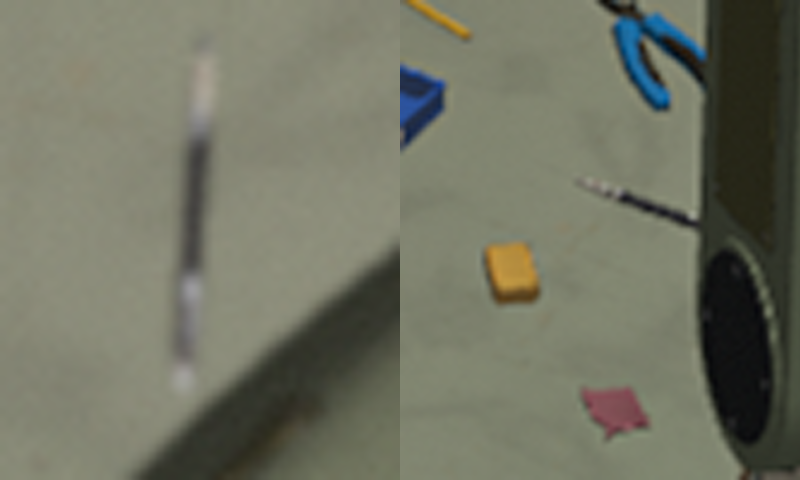

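The pencil (crop (195,215)) has not moved. I go back down in stages with the fingers at 0.5.

>>> arm_command(rows=[[[-2.5,-2.5,1],[0,0,0],0.6],[[-5,-5,2],[0,0,0],0.6],[[-8,-8,3],[0,0,0],0.6],[[-10.5,-10.5,4],[0,0,0],0.6],[[-11,-11,5.5],[0,0,0],0.6],[[-11,-11,6],[0,0,0],0.6],[[-11,-11,6],[0,0,0],0.6]])

```text
time_s: 4.03
tcp_pos: [0.3362, -0.2883, 0.078]
tcp_rot: [[0.996, -0.087, -0.003], [-0.087, -0.996, 0.003], [-0.003, -0.003, -1.0]]
force: [-0.2, -0.6, 0.6]
finger_gap: 0.4
finger_force: 0.0
```

>>> arm_command(rows=[[[0,0,3],[0,0,0],0.6],[[0,0,5.5],[0,0,0],0.6],[[0,0,7],[0,0,0],0.6],[[0,0,7.7],[0,0,0],0.6],[[0,0,7.7],[0,0,0],0.6]])

```text
time_s: 4.45
tcp_pos: [0.3379, -0.2907, 0.0019]
tcp_rot: [[0.996, -0.087, -0.002], [-0.087, -0.996, 0.002], [-0.002, -0.002, -1.0]]
force: [0.6, 0.2, 0.1]
finger_gap: 0.404
finger_force: 0.0
```

>>> arm_command(rows=[[[0,0,0],[0,0,0],1],[[0,0,0],[0,0,0],1],[[0,0,0],[0,0,0],1],[[0,0,0],[0,0,0],1],[[0,0,0],[0,0,0],1],[[0,0,0],[0,0,0],1],[[0,0,0],[0,0,0],1],[[0,0,0],[0,0,0],1]])

```text
time_s: 5.12
tcp_pos: [0.3383, -0.2911, 0.0032]
tcp_rot: [[0.996, -0.087, 0.0], [-0.087, -0.996, -0.0], [0.0, 0.0, -1.0]]
force: [0.6, 0.3, 0.1]
finger_gap: 0.008
finger_force: 0.0
```

>>> arm_command(rows=[[[0,0,0],[0,0,0],1],[[0,0,0],[0,0,0],1]])

```text
time_s: 5.28
tcp_pos: [0.3382, -0.2909, 0.003]
tcp_rot: [[0.996, -0.087, -0.0], [-0.087, -0.996, 0.0], [-0.0, -0.0, -1.0]]
force: [-0.2, 0.9, 0.3]
finger_gap: 0.002
finger_force: 0.0
```

The fingers shut on nothing, so I look at the pencil with the gripper still in place.

```bash
python3 - <<'E'
from h import *
T=snapshot("top");S=snapshot("side")
P=[.3382,-.2909,.003]
print(proj("top",P),proj("side",P))
cv2.imwrite("pics/c5.png",np.hstack([cv2.resize(T[225:285,315:365],(400,480),interpolation=cv2.INTER_CUBIC),cv2.resize(S[140:200,310:360],(400,480),interpolation=cv2.INTER_CUBIC)])[:,:,::-1][:,:800])
E
```

```text
[338.58217466 251.81243802] [334.45684637 164.37532029]
```

View pics/c5.png

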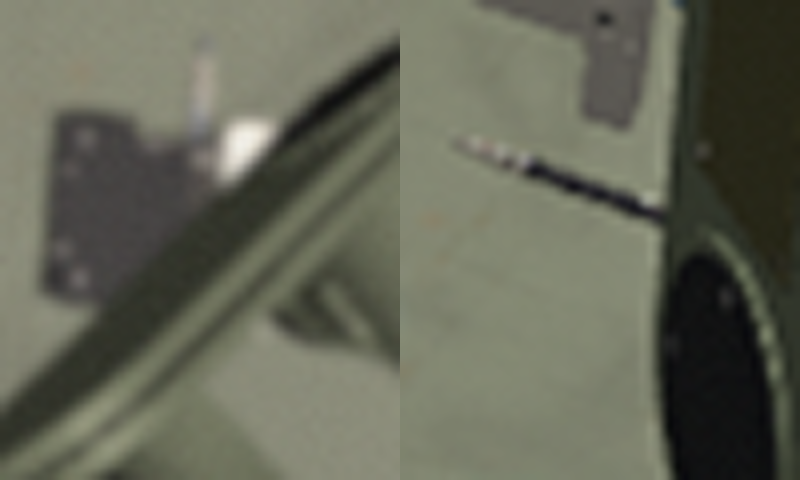

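In the side crop the finger ends at about (615,128), well above the pencil at (610,190). The real fingertips seem to be about 25–30 mm above the reported TCP. I check that against the projection.

```bash
python3 - <<'E'
from h import *
for z in(.003,.02,.03,.04): print(z,proj("side",[.3382,-.2909,z]), proj("side",[.3382,-.2709,z]))
print("seen",310+215/8,140+128/8)
E
```

```text
0.003 [334.45684637 164.37532029] [332.35501731 167.57516962]
0.02 [334.98572989 160.50737584] [332.87287009 163.69781678]
0.03 [335.30047939 158.20548226] [333.1810856  161.39009467]
0.04 [335.61796979 155.88354334] [333.49200828 159.06210305]
seen 336.875 156.0
```

>>> arm_command(rows=[[[0,0,0],[0,0,0],0.6],[[0,0,0],[0,0,0],0.6],[[0,0,0],[0,0,0],0.6],[[0,0,0],[0,0,0],0.6],[[0,0,0],[0,0,0],0.6]])

```text
time_s: 5.8
tcp_pos: [0.3382, -0.291, 0.003]
tcp_rot: [[0.996, -0.087, -0.0], [-0.087, -0.996, 0.0], [-0.0, -0.0, -1.0]]
force: [0.1, 0.3, -0.5]
finger_gap: 0.32
finger_force: 0.0
```

>>> arm_command(rows=[[[0,0,0.2],[0,0,0],0.6],[[0,0,0.4],[0,0,0],0.6],[[0,0,0.6],[0,0,0],0.6],[[0,0,0.8],[0,0,0],0.6],[[0,0,0.8],[0,0,0],0.6]])

```text
time_s: 6.22
tcp_pos: [0.3378, -0.2905, -0.0055]
tcp_rot: [[0.996, -0.087, -0.001], [-0.087, -0.996, 0.001], [-0.001, -0.001, -1.0]]
force: [-0.3, -0.4, 0.4]
finger_gap: 0.399
finger_force: 0.0
```

There is no contact below the table height either, so the reported TCP really is offset. I feel my way down in small steps.

>>> arm_command(rows=[[[0,0,0.3],[0,0,0],0.6],[[0,0,0.6],[0,0,0],0.6],[[0,0,0.9],[0,0,0],0.6],[[0,0,1.2],[0,0,0],0.6],[[0,0,1.2],[0,0,0],0.6]])

```text
time_s: 6.63
tcp_pos: [0.3378, -0.2904, -0.0177]
tcp_rot: [[0.996, -0.087, -0.001], [-0.087, -0.996, 0.001], [-0.001, -0.001, -1.0]]
force: [-0.1, 0.0, 0.9]
finger_gap: 0.397
finger_force: 0.0
```

```bash
python3 - <<'E'
from h import *
S=snapshot("side");T=snapshot("top")
cv2.imwrite("pics/c6.png",np.hstack([cv2.resize(S[140:200,310:360],(400,480),interpolation=cv2.INTER_CUBIC),cv2.resize(T[225:285,315:365],(400,480),interpolation=cv2.INTER_CUBIC)])[:,:,::-1])
E
```

```text
(no output)
```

View pics/c6.png

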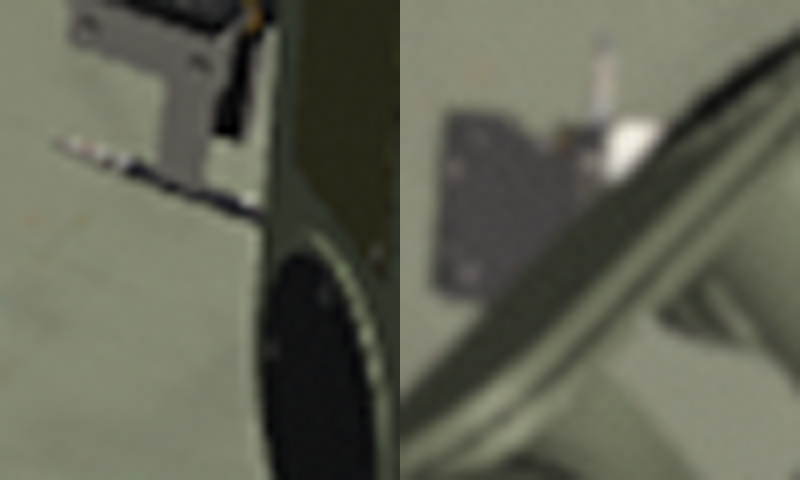

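The fingertips (side crop (185,185) and (230,135)) are still about 20 mm up, so the tips are about 37 mm behind the reported TCP. I continue down while watching the force.

>>> arm_command(rows=[[[0,0,0.3],[0,0,0],0.6],[[0,0,0.6],[0,0,0],0.6],[[0,0,0.9],[0,0,0],0.6],[[0,0,1.2],[0,0,0],0.6],[[0,0,1.2],[0,0,0],0.6]])

```text
time_s: 7.15
tcp_pos: [0.3377, -0.2904, -0.0297]
tcp_rot: [[0.996, -0.087, -0.001], [-0.087, -0.996, 0.001], [-0.001, -0.001, -1.0]]
force: [-0.6, -0.5, -0.5]
finger_gap: 0.401
finger_force: 0.0
```

>>> arm_command(rows=[[[0,0,0.1],[0,0,0],0.6],[[0,0,0.2],[0,0,0],0.6],[[0,0,0.3],[0,0,0],0.6],[[0,0,0.3],[0,0,0],0.6]])

```text
time_s: 7.48
tcp_pos: [0.3382, -0.2909, -0.0321]
tcp_rot: [[0.996, -0.087, -0.0], [-0.087, -0.996, 0.0], [-0.0, -0.0, -1.0]]
force: [0.0, -0.2, -0.6]
finger_gap: 0.404
finger_force: 0.0
```

Try closing here.

>>> arm_command(rows=[[[0,0,0.1],[0,0,0],1],[[0,0,0.2],[0,0,0],1],[[0,0,0.2],[0,0,0],1],[[0,0,0.2],[0,0,0],1],[[0,0,0.2],[0,0,0],1],[[0,0,0.2],[0,0,0],1],[[0,0,0.2],[0,0,0],1],[[0,0,0.2],[0,0,0],1]])

```text
time_s: 8.15
tcp_pos: [0.3383, -0.291, -0.0339]
tcp_rot: [[0.996, -0.087, 0.0], [-0.087, -0.996, -0.0], [0.0, 0.0, -1.0]]
force: [-0.8, -0.1, 0.1]
finger_gap: 0.08
finger_force: 20.0
```

>>> arm_command(rows=[[[0,0,0],[0,0,0],1],[[0,0,0],[0,0,0],1]])

```text
time_s: 8.32
tcp_pos: [0.3382, -0.291, -0.034]
tcp_rot: [[0.996, -0.087, -0.0], [-0.087, -0.996, 0.0], [-0.0, -0.0, -1.0]]
force: [0.8, -0.4, -0.0]
finger_gap: 0.081
finger_force: 20.0
```

It grips (20 N, gap 0.081) at reported z = -0.034. I lift, then recompute the tray leg with that z offset.

>>> arm_command(rows=[[[0,0,-1],[0,0,0],1],[[0,0,-3],[0,0,0],1],[[0,0,-6],[0,0,0],1],[[0,0,-8.5],[0,0,0],1],[[0,0,-10],[0,0,0],1],[[0,0,-10],[0,0,0],1],[[0,0,-10],[0,0,0],1]])

```text
time_s: 8.9
tcp_pos: [0.3389, -0.2918, 0.0672]
tcp_rot: [[0.996, -0.087, 0.002], [-0.087, -0.996, -0.002], [0.002, 0.002, -1.0]]
force: [0.4, 0.7, -0.1]
finger_gap: 0.077
finger_force: 20.0
```

```bash
python3 plan.py .638,-.255,.04,-7.1 .638,-.255,-.0295,-7.1 .638,-.255,.05,-7.1 .4222,.1517,.03,-78.8
```

```text
8.9 [ 0.3389 -0.2918  0.0672] yyaw -95.0 gap 0.077 F 19.999742209911346
.638,-.255,.04,-7.1 shift cm [29.47 -6.28  2.77] turn [  0.2   0.  -87.9] rows>= 12.3
.638,-.255,-.0295,-7.1 shift cm [0.   0.   6.95] turn [0. 0. 0.] rows>= 1.7
.638,-.255,.05,-7.1 shift cm [ 0.    0.   -7.95] turn [0. 0. 0.] rows>= 1.9
.4222,.1517,.03,-78.8 shift cm [ 37.69 -26.44   2.  ] turn [ 0.   0.  71.7] rows>= 11.1
```

>>> arm_command(rows=[[[2,-0.5,0],[0,0,-7],1],[[6,-1.3,0],[0,0,-14],1],[[10,-2.1,0],[0,0,-21],1],[[14,-3,0],[0,0,-28],1],[[18,-3.8,0],[0,0,-35],1],[[22,-4.7,0],[0,0,-42],1],[[26,-5.5,0.5],[0,0,-49],1],[[29.5,-6.3,1],[0,0,-50],1]])

```text
time_s: 9.57
tcp_pos: [0.6388, -0.2526, 0.0535]
tcp_rot: [[0.704, 0.711, -0.002], [0.711, -0.704, 0.001], [-0.001, -0.003, -1.0]]
force: [-0.2, -0.5, -1.3]
finger_gap: 0.075
finger_force: 20.0
```

>>> arm_command(rows=[[[0,0,0],[0,0,-6],1],[[0,0,0],[0,0,-13],1],[[0,0,0],[0,0,-20],1],[[0,0,0],[0,0,-27],1],[[0,0,0],[0,0,-34],1],[[0,0,0],[0,0,-37.9],1],[[0,0,0],[0,0,-37.9],1],[[0,0,0],[0,0,-37.9],1]])

```text
time_s: 10.23
tcp_pos: [0.6362, -0.2532, 0.0538]
tcp_rot: [[0.126, 0.992, -0.003], [0.992, -0.126, 0.002], [0.001, -0.003, -1.0]]
force: [0.6, -0.9, -0.8]
finger_gap: 0.077
finger_force: 20.0
```

```bash
python3 plan.py .638,-.255,-.0295,-7.1;python3 - <<'E'
from h import *
S=snapshot("side");T=snapshot("top")
cv2.imwrite("pics/c7.png",np.hstack([cv2.resize(S[90:190,220:320],(400,400),interpolation=cv2.INTER_CUBIC),cv2.resize(T[120:220,280:380],(400,400),interpolation=cv2.INTER_CUBIC)])[:,:,::-1])
E
```

```text
10.23 [ 0.6362 -0.2532  0.0538] yyaw -7.21 gap 0.077 F 19.99967336654663
.638,-.255,-.0295,-7.1 shift cm [-0.17  0.23  8.33] turn [-0.2 -0.1 -0.1] rows>= 2.0
```

View pics/c7.png

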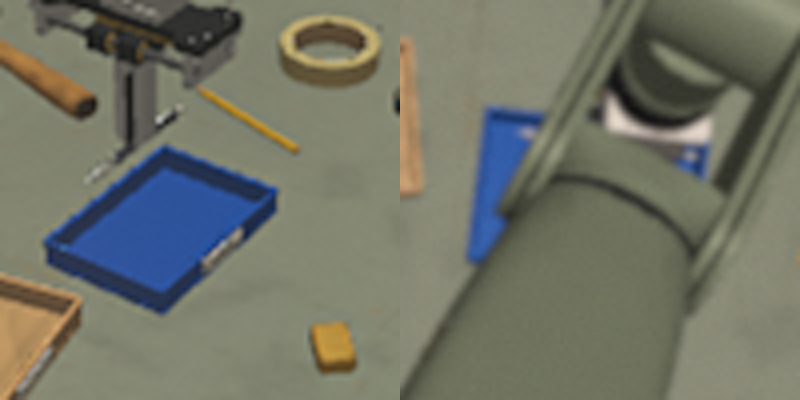

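The pencil is held level above the tray (side crop, (90,180) to (185,110)). I lower and release.

>>> arm_command(rows=[[[0,0.2,2.5],[0,0,0],1],[[0,0.2,5],[0,0,0],1],[[0,0.2,6.8],[0,0,0],1],[[0,0.2,7.7],[0,0,0],1],[[0,0.2,8.1],[0,0,0],1],[[0,0.2,8.25],[0,0,0],1],[[0,0.2,8.25],[0,0,0],1],[[0,0.2,8.25],[0,0,0],1]])

```text
time_s: 11.0
tcp_pos: [0.6408, -0.2549, -0.0248]
tcp_rot: [[0.124, 0.992, 0.002], [0.992, -0.124, -0.001], [-0.001, 0.003, -1.0]]
force: [-0.2, -0.9, 0.2]
finger_gap: 0.076
finger_force: 20.0
```

>>> arm_command(rows=[[[0,0,0],[0,0,0],0.75],[[0,0,0],[0,0,0],0.75],[[0,0,0],[0,0,0],0.75],[[0,0,0],[0,0,0],0.75],[[0,0,-2],[0,0,0],0.7],[[0,0,-5],[0,0,0],0.6],[[0,0,-8],[0,0,0],0.6],[[0,0,-8],[0,0,0],0.6]])

```text
time_s: 11.67
tcp_pos: [0.6448, -0.2569, 0.0617]
tcp_rot: [[0.124, 0.992, 0.012], [0.992, -0.124, -0.006], [-0.005, 0.013, -1.0]]
force: [1.5, -0.2, 1.5]
finger_gap: 0.399
finger_force: 0.0
```

```bash
python3 plan.py .4222,.1517,.02,-78.8 .4222,.1517,-.034,-78.8 .4222,.1517,.05,-78.8 .58,-.2475,.05,-7.1 .58,-.2475,-.0295,-7.1
```

```text
11.67 [ 0.6448 -0.2569  0.0617] yyaw -7.1 gap 0.399 F 0.0
.4222,.1517,.02,-78.8 shift cm [ 37.82 -27.19   3.64] turn [ 0.8 -0.2 71.7] rows>= 11.2
.4222,.1517,-.034,-78.8 shift cm [0.  0.  5.4] turn [0. 0. 0.] rows>= 1.3
.4222,.1517,.05,-78.8 shift cm [ 0.   0.  -8.4] turn [0. 0. 0.] rows>= 2.0
.58,-.2475,.05,-7.1 shift cm [ 7.73 42.22  0.  ] turn [  0.    0.  -71.7] rows>= 10.3
.58,-.2475,-.0295,-7.1 shift cm [0.   0.   7.95] turn [0. 0. 0.] rows>= 1.9
```

>>> arm_command(rows=[[[2,-1.5,0],[0,0,5],0.6],[[5.2,-3.7,0],[0,0,12],0.6],[[8.5,-6,0],[0,0,19],0.6],[[12,-8.5,0],[0,0,26],0.6],[[15.4,-10.8,0],[0,0,33],0.6],[[19,-13.4,0],[0,0,40],0.6],[[22.5,-15.8,0.5],[0,0,46],0.6],[[26,-18.3,1],[0,0,50],0.6]])

```text
time_s: 12.33
tcp_pos: [0.4922, 0.0225, 0.0443]
tcp_rot: [[0.842, 0.539, 0.001], [0.539, -0.842, 0.0], [0.001, 0.001, -1.0]]
force: [0.9, 1.1, -0.8]
finger_gap: 0.398
finger_force: 0.0
```

>>> arm_command(rows=[[[0.3,-3.5,0.5],[0,0,6],0.6],[[0.6,-7,1],[0,0,12],0.6],[[0.9,-10.5,1.5],[0,0,18],0.6],[[1.2,-13.5,2],[0,0,21.7],0.6],[[1.2,-14.3,2.3],[0,0,21.7],0.6],[[1.2,-14.3,2.3],[0,0,21.7],0.6],[[1.2,-14.3,2.3],[0,0,21.7],0.6]])

```text
time_s: 12.92
tcp_pos: [0.4258, 0.1473, 0.0212]
tcp_rot: [[0.981, 0.196, 0.001], [0.196, -0.981, -0.001], [0.0, 0.001, -1.0]]
force: [0.9, 0.0, -0.5]
finger_gap: 0.4
finger_force: 0.0
```

```bash
python3 plan.py .4222,.1517,.02,-78.8; python3 - <<'E'
from h import *
S=snapshot("side");T=snapshot("top")
cv2.imwrite("pics/c8.png",np.hstack([cv2.resize(S[130:260,190:320],(400,400),interpolation=cv2.INTER_CUBIC),cv2.resize(T[120:220,280:380],(400,400),interpolation=cv2.INTER_CUBIC)])[:,:,::-1])
E
```

```text
12.92 [0.4258 0.1473 0.0212] yyaw -78.67 gap 0.4 F 0.0
.4222,.1517,.02,-78.8 shift cm [-0.27 -0.5   0.12] turn [ 0.  -0.   0.1] rows>= 0.1
```

View pics/c8.png

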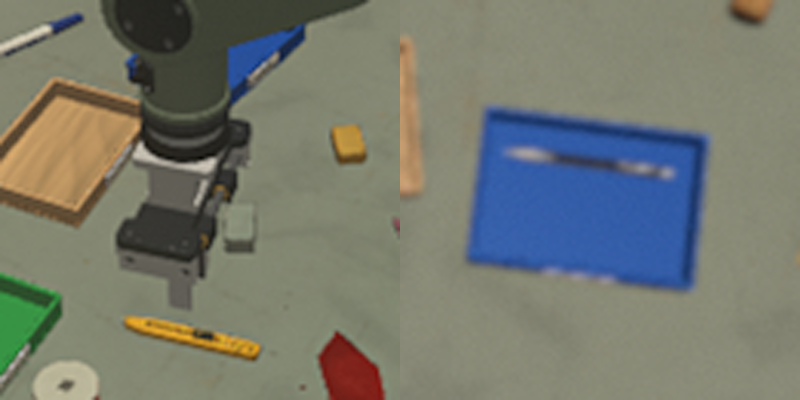

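The pencil lies flat in the blue tray (top crop (590,163)), and the gripper is over the cutter. I pick up the cutter.

>>> arm_command(rows=[[[-0.3,-0.4,1.5],[0,0,0],0.6],[[-0.3,-0.4,3.5],[0,0,0],0.6],[[-0.3,-0.4,5],[0,0,0],0.6],[[-0.3,-0.4,5.5],[0,0,0],0.6],[[-0.3,-0.4,5.5],[0,0,0],0.6],[[-0.3,-0.4,5.5],[0,0,0],1],[[-0.3,-0.4,5.5],[0,0,0],1],[[-0.3,-0.4,5.5],[0,0,0],1]])

```text
time_s: 13.68
tcp_pos: [0.4232, 0.1509, -0.0327]
tcp_rot: [[0.981, 0.194, 0.002], [0.194, -0.981, 0.0], [0.002, 0.0, -1.0]]
force: [-0.1, 0.6, -0.3]
finger_gap: 0.224
finger_force: 0.0
```

>>> arm_command(rows=[[[0,0,0],[0,0,0],1],[[0,0,0],[0,0,0],1],[[0,0,0],[0,0,0],1],[[0,0,0],[0,0,0],1],[[0,0,0],[0,0,0],1]])

```text
time_s: 14.1
tcp_pos: [0.423, 0.1511, -0.0328]
tcp_rot: [[0.981, 0.195, 0.002], [0.195, -0.981, -0.0], [0.002, 0.0, -1.0]]
force: [0.4, -1.7, 7.4]
finger_gap: 0.186
finger_force: 20.0
```

>>> arm_command(rows=[[[0,0,-1],[0,0,0],1],[[0,0,-3],[0,0,0],1],[[0,0,-5.5],[0,0,0],1],[[0,0,-7.5],[0,0,0],1],[[0,0,-8.5],[0,0,0],1],[[0,0,-8.5],[0,0,0],1]])

```text
time_s: 14.6
tcp_pos: [0.4239, 0.1516, 0.0538]
tcp_rot: [[0.981, 0.194, 0.005], [0.194, -0.981, 0.001], [0.005, 0.0, -1.0]]
force: [0.6, 0.8, -0.2]
finger_gap: 0.185
finger_force: 20.0
```

>>> arm_command(rows=[[[0.4,2,0],[0,0,-4],1],[[1.1,6,0],[0,0,-11],1],[[1.8,10,0],[0,0,-18],1],[[2.5,14,0],[0,0,-25],1],[[3.3,18,0],[0,0,-32],1],[[4,22,0],[0,0,-39],1],[[4.8,26,0],[0,0,-45],1],[[5.5,30,0],[0,0,-50],1]])

```text
time_s: 15.27
tcp_pos: [0.5262, -0.1169, 0.0494]
tcp_rot: [[0.478, 0.878, -0.003], [0.878, -0.478, 0.002], [-0.0, -0.003, -1.0]]
force: [0.3, 0.7, -0.4]
finger_gap: 0.186
finger_force: 20.0
```

>>> arm_command(rows=[[[-2.5,3,0],[0,0,-6],1],[[-5,6,0],[0,0,-12],1],[[-7,8.5,0],[0,0,-18],1],[[-7.9,9.5,0],[0,0,-21.6],1],[[-7.9,9.5,0],[0,0,-21.6],1],[[-7.9,9.5,0],[0,0,-21.6],1],[[-7.9,9.5,0],[0,0,-21.6],1]])

```text
time_s: 15.85
tcp_pos: [0.5709, -0.2291, 0.0497]
tcp_rot: [[0.128, 0.992, -0.003], [0.992, -0.128, 0.002], [0.002, -0.003, -1.0]]
force: [0.2, 0.1, -0.8]
finger_gap: 0.185
finger_force: 20.0
```

```bash
python3 plan.py .58,-.2475,-.0285,-7.1
```

```text
15.85 [ 0.5709 -0.2291  0.0497] yyaw -7.37 gap 0.185 F 19.99910742044449
.58,-.2475,-.0285,-7.1 shift cm [-1.72  1.17  7.81] turn [-0.2 -0.1 -0.3] rows>= 1.9
```

>>> arm_command(rows=[[[-0.9,0.6,0],[0,0,0],1],[[-1.7,1.1,1],[0,0,0],1],[[-1.7,1.1,1],[0,0,0],1],[[-1.7,1.1,3.5],[0,0,0],1],[[-1.7,1.1,5.5],[0,0,0],1],[[-1.7,1.1,6.9],[0,0,0],1],[[-1.7,1.1,7.6],[0,0,0],1],[[-1.7,1.1,7.7],[0,0,0],1]])

```text
time_s: 16.52
tcp_pos: [0.5796, -0.2482, -0.0279]
tcp_rot: [[0.127, 0.992, -0.003], [0.992, -0.127, 0.002], [0.002, -0.004, -1.0]]
force: [-1.4, 0.7, -0.9]
finger_gap: 0.189
finger_force: 20.0
```

>>> arm_command(rows=[[[0,0,0],[0,0,0],1],[[0,0,0],[0,0,0],1],[[0,0,0.1],[0,0,0],1],[[0,0,0.1],[0,0,0],1]])

```text
time_s: 16.85
tcp_pos: [0.582, -0.2497, -0.0256]
tcp_rot: [[0.127, 0.992, 0.002], [0.992, -0.127, -0.001], [-0.001, 0.002, -1.0]]
force: [-0.0, 0.6, 0.1]
finger_gap: 0.185
finger_force: 20.0
```

>>> arm_command(rows=[[[0,0,0],[0,0,0],0.68],[[0,0,0],[0,0,0],0.68],[[0,0,0],[0,0,0],0.68],[[0,0,0],[0,0,0],0.68],[[0,0,-2],[0,0,0],0.65],[[0,0,-5],[0,0,0],0.5],[[0,0,-7.5],[0,0,0],0.4],[[0,0,-8],[0,0,0],0.4]])

```text
time_s: 17.52
tcp_pos: [0.5846, -0.2512, 0.0586]
tcp_rot: [[0.127, 0.992, 0.008], [0.992, -0.127, -0.005], [-0.004, 0.008, -1.0]]
force: [1.3, -0.1, 1.1]
finger_gap: 0.526
finger_force: 0.0
```

>>> arm_command(rows=[[[0,0,0],[0,0,0],0.4],[[0,0,0],[0,0,0],0.4]])

```text
time_s: 17.68
tcp_pos: [0.5807, -0.249, 0.0526]
tcp_rot: [[0.127, 0.992, -0.001], [0.992, -0.127, 0.0], [0.0, -0.001, -1.0]]
force: [0.3, -0.1, 0.4]
finger_gap: 0.599
finger_force: 0.0
```

```bash
python3 plan.py .4047,-.1689,.03,34 .4047,-.1689,-.03,34 .4047,-.1689,.06,34 .605,.231,.06,2.6
```

```text
17.68 [ 0.5807 -0.249   0.0526] yyaw -7.32 gap 0.599 F 0.0
.4047,-.1689,.03,34 shift cm [  5.7  -18.47   2.28] turn [ -0.   -0.  -41.3] rows>= 5.8
.4047,-.1689,-.03,34 shift cm [0. 0. 6.] turn [0. 0. 0.] rows>= 1.4
.4047,-.1689,.06,34 shift cm [ 0.  0. -9.] turn [0. 0. 0.] rows>= 2.2
.605,.231,.06,2.6 shift cm [21.95 38.97  0.  ] turn [ 0.   0.  31.4] rows>= 10.7
```

>>> arm_command(rows=[[[0.5,-2,0],[0,0,-5],0.4],[[1.6,-5.5,0.5],[0,0,-12],0.4],[[2.8,-9,1],[0,0,-19],0.4],[[4,-12.5,1.5],[0,0,-26],0.4],[[5,-16,2],[0,0,-33],0.4],[[5.7,-18.5,2.3],[0,0,-39],0.4],[[5.7,-18.5,2.3],[0,0,-41.3],0.4],[[5.7,-18.5,2.3],[0,0,-41.3],0.4]])

```text
time_s: 18.35
tcp_pos: [0.401, -0.1667, 0.0276]
tcp_rot: [[-0.559, 0.829, -0.005], [0.829, 0.559, 0.003], [0.006, -0.002, -1.0]]
force: [-0.2, -0.5, -0.1]
finger_gap: 0.597
finger_force: 0.0
```

>>> arm_command(rows=[[[0,0,0],[0,0,0],0.4],[[0,0,0],[0,0,0],0.4]])

```text
time_s: 18.52
tcp_pos: [0.4052, -0.1693, 0.0298]
tcp_rot: [[-0.558, 0.83, -0.0], [0.83, 0.558, 0.0], [0.0, -0.0, -1.0]]
force: [0.4, -1.1, -0.3]
finger_gap: 0.601
finger_force: 0.0
```

```bash
python3 plan.py .4047,-.1689,-.03,34; python3 - <<'E'
from h import *
S=snapshot("side");T=snapshot("top")
cv2.imwrite("pics/c9.png",np.hstack([cv2.resize(S[110:230,230:350],(400,400),interpolation=cv2.INTER_CUBIC),cv2.resize(T[120:220,280:380],(400,400),interpolation=cv2.INTER_CUBIC)])[:,:,::-1])
E
```

```text
18.52 [ 0.4052 -0.1693  0.0298] yyaw 33.92 gap 0.601 F 0.0
.4047,-.1689,-.03,34 shift cm [ 0.06 -0.02  5.98] turn [-0.  -0.  -0.1] rows>= 1.4
```

View pics/c9.png

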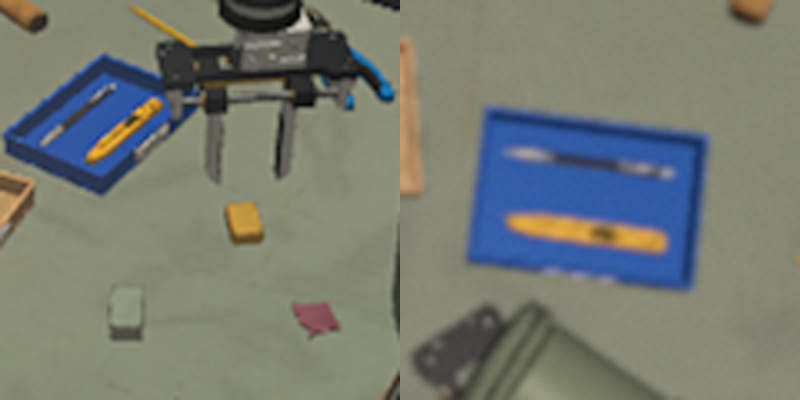

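Both tools lie flat in the blue tray, at (590,163) and (590,233). The open fingers straddle the wax (side crop (245,222)). I pick up the wax.

>>> arm_command(rows=[[[0,0,2],[0,0,0],0.4],[[0,0,4],[0,0,0],0.4],[[0,0,5.5],[0,0,0],0.4],[[0,0,6],[0,0,0],0.4],[[0,0,6],[0,0,0],0.4],[[0,0,6],[0,0,0],1],[[0,0,6],[0,0,0],1],[[0,0,6],[0,0,0],1]])

```text
time_s: 19.28
tcp_pos: [0.406, -0.1699, -0.0287]
tcp_rot: [[-0.559, 0.829, 0.002], [0.829, 0.559, -0.001], [-0.002, 0.001, -1.0]]
force: [0.3, -0.3, -0.0]
finger_gap: 0.424
finger_force: 0.0
```

>>> arm_command(rows=[[[0,0,0],[0,0,0],1],[[0,0,0],[0,0,0],1],[[0,0,0],[0,0,0],1],[[0,0,0],[0,0,0],1],[[0,0,0],[0,0,0],1]])

```text
time_s: 19.7
tcp_pos: [0.4057, -0.1697, -0.0289]
tcp_rot: [[-0.559, 0.829, 0.001], [0.829, 0.559, -0.001], [-0.002, 0.001, -1.0]]
force: [-0.5, 0.2, 6.2]
finger_gap: 0.326
finger_force: 20.1
```

>>> arm_command(rows=[[[0,0,-1],[0,0,0],1],[[0,0,-3],[0,0,0],1],[[0,0,-5.5],[0,0,0],1],[[0,0,-8],[0,0,0],1],[[0,0,-9],[0,0,0],1],[[0,0,-9],[0,0,0],1]])

```text
time_s: 20.2
tcp_pos: [0.4071, -0.1705, 0.063]
tcp_rot: [[-0.559, 0.829, 0.005], [0.829, 0.559, -0.003], [-0.006, 0.002, -1.0]]
force: [-0.4, -0.8, -0.1]
finger_gap: 0.331
finger_force: 20.0
```

>>> arm_command(rows=[[[1.3,2,0],[0,0,3],1],[[3.3,5,0],[0,0,7],1],[[5.5,8.4,0],[0,0,12],1],[[7.8,12,0],[0,0,16],1],[[10,15.3,0],[0,0,20],1],[[12.3,18.8,0],[0,0,24],1],[[14.6,22.3,0],[0,0,28],1],[[17,26,0],[0,0,31.4],1]])

```text
time_s: 20.87
tcp_pos: [0.523, 0.1165, 0.0582]
tcp_rot: [[-0.042, 0.999, -0.003], [0.999, 0.042, -0.0], [-0.0, -0.003, -1.0]]
force: [-0.3, 0.1, -0.5]
finger_gap: 0.331
finger_force: 20.0
```

>>> arm_command(rows=[[[3.6,1.6,0],[0,0,0],1],[[7.2,3.3,0],[0,0,0],1],[[11,5,0],[0,0,0],1],[[14.5,6.5,0],[0,0,0],1],[[17.5,7.9,0],[0,0,0],1],[[19.4,8.8,0],[0,0,0],1],[[19.4,8.8,0],[0,0,0],1],[[19.4,8.8,0],[0,0,0],1]])

```text
time_s: 21.53
tcp_pos: [0.6019, 0.3126, 0.0575]
tcp_rot: [[-0.047, 0.999, -0.004], [0.999, 0.047, -0.002], [-0.002, -0.004, -1.0]]
force: [-0.0, 0.4, 0.2]
finger_gap: 0.333
finger_force: 20.0
```

>>> arm_command(rows=[[[0,0,0],[0,0,0],1],[[0,0,0],[0,0,0],1]])

```text
time_s: 21.7
tcp_pos: [0.6024, 0.3107, 0.059]
tcp_rot: [[-0.044, 0.999, -0.002], [0.999, 0.044, -0.001], [-0.001, -0.003, -1.0]]
force: [-1.0, 0.8, -0.0]
finger_gap: 0.332
finger_force: 20.0
```

```bash
python3 plan.py .605,.315,-.0245,2.6
```

```text
21.7 [0.6024 0.3107 0.059 ] yyaw 2.51 gap 0.332 F 19.97319556219736
.605,.315,-.0245,2.6 shift cm [0.43 0.3  8.35] turn [-0.1  0.1 -0.1] rows>= 2.0
```

>>> arm_command(rows=[[[0.4,0.2,2],[0,0,0],1],[[0.4,0.2,4.5],[0,0,0],1],[[0.4,0.2,6.5],[0,0,0],1],[[0.4,0.2,7.7],[0,0,0],1],[[0.4,0.2,8.1],[0,0,0],1],[[0.4,0.2,8.3],[0,0,0],1],[[0.4,0.2,8.4],[0,0,0],1],[[0.4,0.2,8.4],[0,0,0],1]])

```text
time_s: 22.37
tcp_pos: [0.6066, 0.3166, -0.0223]
tcp_rot: [[-0.045, 0.999, 0.002], [0.999, 0.045, 0.001], [0.001, 0.002, -1.0]]
force: [0.9, 0.3, -0.4]
finger_gap: 0.329
finger_force: 20.0
```

>>> arm_command(rows=[[[0,0,0],[0,0,0],0.5],[[0,0,0],[0,0,0],0.5],[[0,0,0],[0,0,0],0.5],[[0,0,0],[0,0,0],0.5],[[0,0,-2],[0,0,0],0.5],[[0,0,-5],[0,0,0],0.4],[[0,0,-8],[0,0,0],0.4],[[0,0,-8.5],[0,0,0],0.4]])

```text
time_s: 23.03
tcp_pos: [0.6098, 0.3182, 0.0683]
tcp_rot: [[-0.045, 0.999, 0.011], [0.999, 0.045, 0.004], [0.004, 0.011, -1.0]]
force: [1.6, -0.7, 1.6]
finger_gap: 0.598
finger_force: 0.0
```

>>> arm_command(rows=[[[0,0,0],[0,0,0],0.4],[[0,0,0],[0,0,0],0.4]])

```text
time_s: 23.2
tcp_pos: [0.6053, 0.3164, 0.0612]
tcp_rot: [[-0.045, 0.999, 0.0], [0.999, 0.045, 0.0], [0.0, 0.0, -1.0]]
force: [-0.0, -0.1, 0.4]
finger_gap: 0.603
finger_force: 0.0
```

```bash
python3 plan.py .4455,.001,.03,28 .4455,.001,-.03,28 .4455,.001,.06,28 .609,.231,.06,2.6
```

```text
23.2 [0.6053 0.3164 0.0612] yyaw 2.58 gap 0.603 F 0.0
.4455,.001,.03,28 shift cm [-30.79 -17.38   3.12] turn [  0.   -0.  -25.4] rows>= 8.5
.4455,.001,-.03,28 shift cm [0. 0. 6.] turn [0. 0. 0.] rows>= 1.4
.4455,.001,.06,28 shift cm [ 0.  0. -9.] turn [0. 0. 0.] rows>= 2.2
.609,.231,.06,2.6 shift cm [12.63 25.23  0.  ] turn [ 0.   0.  25.4] rows>= 6.8
```

>>> arm_command(rows=[[[-2,-1.1,0],[0,0,-3],0.4],[[-5.5,-3.1,0],[0,0,-7],0.4],[[-9,-5.1,0],[0,0,-11],0.4],[[-12.6,-7.1,0],[0,0,-15],0.4],[[-16.2,-9.1,0.5],[0,0,-19],0.4],[[-19.8,-11.2,1],[0,0,-22],0.4],[[-23.4,-13.2,1.5],[0,0,-25],0.4],[[-27,-15.2,2],[0,0,-25.4],0.4]])

```text
time_s: 23.87
tcp_pos: [0.4621, 0.0387, 0.0388]
tcp_rot: [[-0.471, 0.882, -0.004], [0.882, 0.471, 0.0], [0.002, -0.004, -1.0]]
force: [0.2, -1.1, 0.3]
finger_gap: 0.601
finger_force: 0.0
```

>>> arm_command(rows=[[[-1.5,-2,0.5],[0,0,0],0.4],[[-2.5,-3.6,1.1],[0,0,0],0.4],[[-2.5,-3.6,1.1],[0,0,0],0.4],[[-2.5,-3.6,1.1],[0,0,0],0.4]])

```text
time_s: 24.2
tcp_pos: [0.4433, 0.0008, 0.0284]
tcp_rot: [[-0.467, 0.884, -0.004], [0.884, 0.467, 0.001], [0.003, -0.003, -1.0]]
force: [0.7, -0.1, -0.2]
finger_gap: 0.597
finger_force: 0.0
```

```bash
python3 plan.py .4455,.001,-.03,28; python3 - <<'E'
from h import *
S=snapshot("side");T=snapshot("top")
cv2.imwrite("pics/c10.png",np.hstack([cv2.resize(S[140:290,130:280],(400,400),interpolation=cv2.INTER_CUBIC),cv2.resize(T[130:230,130:230],(400,400),interpolation=cv2.INTER_CUBIC)])[:,:,::-1])
E
```

```text
24.2 [0.4433 0.0008 0.0284] yyaw 27.83 gap 0.597 F 0.0
.4455,.001,-.03,28 shift cm [-0.11  0.22  5.84] turn [-0.2 -0.2 -0.2] rows>= 1.4
```

View pics/c10.png

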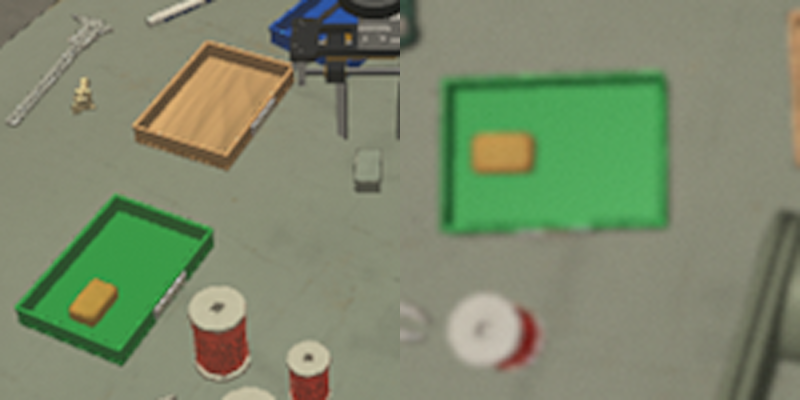

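The wax is flat in the green tray at (503,153). Now the rubber block.

>>> arm_command(rows=[[[0,0.1,2],[0,0,0],0.4],[[0,0.1,4],[0,0,0],0.4],[[0,0.1,5.5],[0,0,0],0.4],[[0,0.1,6],[0,0,0],0.4],[[0,0.1,6],[0,0,0],0.4],[[0,0.1,6],[0,0,0],1],[[0,0.1,6],[0,0,0],1],[[0,0.1,6],[0,0,0],1]])

```text
time_s: 24.97
tcp_pos: [0.4478, 0.0013, -0.0287]
tcp_rot: [[-0.47, 0.883, 0.002], [0.883, 0.47, -0.0], [-0.001, 0.002, -1.0]]
force: [0.6, 0.1, -0.2]
finger_gap: 0.425
finger_force: 0.0
```

>>> arm_command(rows=[[[0,0,0],[0,0,0],1],[[0,0,0],[0,0,0],1],[[0,0,0],[0,0,0],1],[[0,0,0],[0,0,0],1],[[0,0,0],[0,0,0],1]])

```text
time_s: 25.38
tcp_pos: [0.4474, 0.0012, -0.0289]
tcp_rot: [[-0.469, 0.883, 0.002], [0.883, 0.469, -0.0], [-0.001, 0.001, -1.0]]
force: [-0.1, 0.8, 6.1]
finger_gap: 0.322
finger_force: 19.8
```

>>> arm_command(rows=[[[0,0,-1],[0,0,0],1],[[0,0,-3],[0,0,0],1],[[0,0,-5.5],[0,0,0],1],[[0,0,-8],[0,0,0],1],[[0,0,-9],[0,0,0],1],[[0,0,-9],[0,0,0],1]])

```text
time_s: 25.88
tcp_pos: [0.449, 0.0008, 0.0631]
tcp_rot: [[-0.469, 0.883, 0.006], [0.883, 0.469, -0.001], [-0.004, 0.005, -1.0]]
force: [0.1, 0.4, -0.4]
finger_gap: 0.323
finger_force: 19.8
```

>>> arm_command(rows=[[[1,2,0],[0,0,3],1],[[2.7,5.4,0],[0,0,7],1],[[4.4,8.8,0],[0,0,11],1],[[6.2,12.4,0],[0,0,15],1],[[8,16,0],[0,0,19],1],[[9.8,19.6,0],[0,0,22],1],[[11.5,23,0],[0,0,25.4],1],[[12.6,25.2,0],[0,0,25.4],1]])

```text
time_s: 26.55
tcp_pos: [0.61, 0.2336, 0.0577]
tcp_rot: [[-0.045, 0.999, -0.002], [0.999, 0.045, 0.0], [0.0, -0.002, -1.0]]
force: [-1.5, -0.7, -0.2]
finger_gap: 0.324
finger_force: 19.8
```

>>> arm_command(rows=[[[0,0,0],[0,0,0],1],[[0,0,0],[0,0,0],1],[[0,0,0],[0,0,0],1]])

```text
time_s: 26.8
tcp_pos: [0.6079, 0.2298, 0.0581]
tcp_rot: [[-0.045, 0.999, -0.004], [0.999, 0.045, -0.001], [-0.001, -0.004, -1.0]]
force: [-0.5, -0.1, 0.2]
finger_gap: 0.316
finger_force: 19.8
```

```bash
python3 plan.py .609,.231,-.0245,2.6
```

```text
26.8 [0.6079 0.2298 0.0581] yyaw 2.58 gap 0.316 F 19.83272910118103
.609,.231,-.0245,2.6 shift cm [0.13 0.15 8.26] turn [-0.2  0.1 -0. ] rows>= 2.0
```

>>> arm_command(rows=[[[0.1,0,2],[0,0,0],1],[[0.1,0,4.5],[0,0,0],1],[[0.1,0,6.5],[0,0,0],1],[[0.1,0,7.7],[0,0,0],1],[[0.1,0,8.1],[0,0,0],1],[[0.1,0,8.3],[0,0,0],1],[[0.1,0,8.4],[0,0,0],1],[[0.1,0,8.4],[0,0,0],1]])

```text
time_s: 27.47
tcp_pos: [0.6109, 0.2318, -0.0225]
tcp_rot: [[-0.045, 0.999, 0.002], [0.999, 0.045, 0.0], [0.0, 0.002, -1.0]]
force: [-0.1, -1.1, -0.3]
finger_gap: 0.321
finger_force: 19.8
```

>>> arm_command(rows=[[[0,0,0],[0,0,0],0.5],[[0,0,0],[0,0,0],0.5],[[0,0,0],[0,0,0],0.5],[[0,0,0],[0,0,0],0.5],[[0,0,-2],[0,0,0],0.5],[[0,0,-5],[0,0,0],0.25],[[0,0,-8],[0,0,0],0.25],[[0,0,-10],[0,0,0],0.25]])

```text
time_s: 28.13
tcp_pos: [0.6113, 0.2323, 0.0795]
tcp_rot: [[-0.045, 0.999, 0.004], [0.999, 0.045, 0.001], [0.001, 0.004, -1.0]]
force: [0.7, 0.3, 0.4]
finger_gap: 0.676
finger_force: 0.0
```

>>> arm_command(rows=[[[0,0,0],[0,0,0],0.25],[[0,0,0],[0,0,0],0.25],[[0,0,0],[0,0,0],0.25]])

```text
time_s: 28.38
tcp_pos: [0.6088, 0.2316, 0.075]
tcp_rot: [[-0.045, 0.999, -0.002], [0.999, 0.045, -0.0], [-0.0, -0.002, -1.0]]
force: [-0.4, -0.9, 0.3]
finger_gap: 0.747
finger_force: 0.0
```

```bash
python3 plan.py .3563,.3044,.07,-45 .3563,.3044,-.018,-45 .3563,.3044,.09,-45 .669,-.016,.09,-45
```

```text
28.38 [0.6088 0.2316 0.075 ] yyaw 2.58 gap 0.747 F 0.0
.3563,.3044,.07,-45 shift cm [  8.41 -24.9    0.55] turn [-0.1  0.1 47.6] rows>= 6.6
.3563,.3044,-.018,-45 shift cm [0.  0.  8.8] turn [0. 0. 0.] rows>= 2.1
.3563,.3044,.09,-45 shift cm [  0.    0.  -10.8] turn [0. 0. 0.] rows>= 2.6
.669,-.016,.09,-45 shift cm [-0.54 44.77  0.  ] turn [0. 0. 0.] rows>= 10.7
```

>>> arm_command(rows=[[[1,-3,0],[0,0,5],0.25],[[2.2,-6.5,0],[0,0,11],0.25],[[3.5,-10.5,0],[0,0,18],0.25],[[4.8,-14.3,0],[0,0,25],0.25],[[6,-18,0],[0,0,32],0.25],[[7.2,-21.5,0],[0,0,39],0.25],[[8.4,-24.9,0],[0,0,45],0.25],[[8.4,-24.9,0.5],[0,0,47.6],0.25]])

```text
time_s: 29.05
tcp_pos: [0.3494, 0.3044, 0.0687]
tcp_rot: [[0.707, 0.707, -0.008], [0.707, -0.707, -0.002], [-0.007, -0.004, -1.0]]
force: [0.3, 0.3, -0.2]
finger_gap: 0.75
finger_force: 0.0
```

>>> arm_command(rows=[[[0,0,0],[0,0,0],0.25],[[0,0,0],[0,0,0],0.25],[[0,0,0],[0,0,0],0.25]])

```text
time_s: 29.3
tcp_pos: [0.3575, 0.3041, 0.0705]
tcp_rot: [[0.707, 0.707, -0.001], [0.707, -0.707, -0.001], [-0.001, -0.0, -1.0]]
force: [-0.1, 0.7, 0.1]
finger_gap: 0.75
finger_force: 0.0
```

```bash
python3 plan.py .3563,.3044,-.018,-45; python3 - <<'E'
from h import *
S=snapshot("side");T=snapshot("top")
cv2.imwrite("pics/c11.png",np.hstack([cv2.resize(S[200:340,130:270],(400,400),interpolation=cv2.INTER_CUBIC),cv2.resize(T[130:270,100:240],(400,400),interpolation=cv2.INTER_CUBIC)])[:,:,::-1])
E
```

```text
29.3 [0.3575 0.3041 0.0705] yyaw -45.0 gap 0.75 F 0.0
.3563,.3044,-.018,-45 shift cm [-0.05 -0.11  8.85] turn [-0.   0.1  0. ] rows>= 2.1
```

View pics/c11.png

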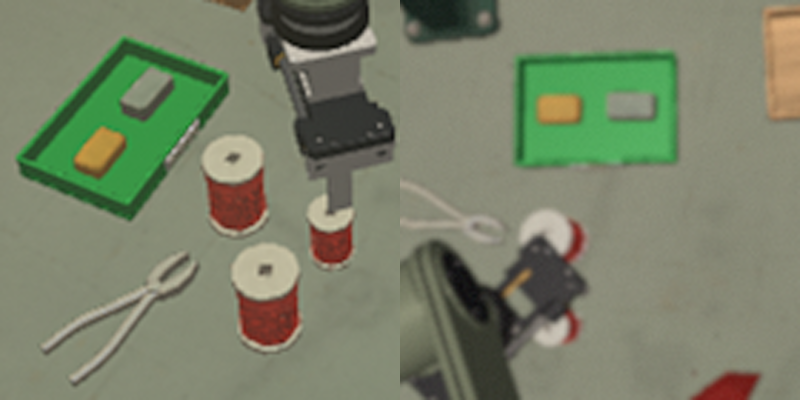

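Wax and rubber both lie flat in the green tray, at (558,108) and (632,105). The fingers are over the small spool (side crop (330,232)). I descend and grip.

>>> arm_command(rows=[[[0,-0.1,1.5],[0,0,0],0.25],[[0,-0.1,3.5],[0,0,0],0.25],[[0,-0.1,5.5],[0,0,0],0.25],[[0,-0.1,7.5],[0,0,0],0.25],[[0,-0.1,8.6],[0,0,0],0.25],[[0,-0.1,8.6],[0,0,0],0.25],[[0,-0.1,8.6],[0,0,0],1],[[0,-0.1,8.6],[0,0,0],1]])

```text
time_s: 30.07
tcp_pos: [0.3579, 0.3057, -0.0138]
tcp_rot: [[0.708, 0.707, 0.002], [0.707, -0.708, 0.001], [0.002, 0.0, -1.0]]
force: [0.1, 0.3, 0.6]
finger_gap: 0.645
finger_force: 0.0
```

>>> arm_command(rows=[[[0,0,0],[0,0,0],1],[[0,0,0],[0,0,0],1],[[0,0,0],[0,0,0],1],[[0,0,0],[0,0,0],1],[[0,0,0],[0,0,0],1],[[0,0,0],[0,0,0],1]])

```text
time_s: 30.57
tcp_pos: [0.3575, 0.3058, -0.0138]
tcp_rot: [[0.707, 0.707, 0.002], [0.707, -0.707, 0.001], [0.002, 0.0, -1.0]]
force: [0.1, -0.4, 6.0]
finger_gap: 0.44
finger_force: 20.0
```

>>> arm_command(rows=[[[0,0,-1],[0,0,0],1],[[0,0,-3],[0,0,0],1],[[0,0,-5.5],[0,0,0],1],[[0,0,-8],[0,0,0],1],[[0,0,-9],[0,0,0],1],[[0,0,-9],[0,0,0],1]])

```text
time_s: 31.07
tcp_pos: [0.3588, 0.3066, 0.0781]
tcp_rot: [[0.707, 0.707, 0.005], [0.707, -0.707, 0.003], [0.006, 0.002, -1.0]]
force: [-0.0, 0.7, -1.1]
finger_gap: 0.441
finger_force: 20.0
```

```bash
python3 plan.py .669,-.016,.075,-45
```

```text
31.07 [0.3588 0.3066 0.0781] yyaw -45.02 gap 0.441 F 20.0000391213689
.669,-.016,.075,-45 shift cm [-0.87 44.74  0.38] turn [ 0.1 -0.3 -0. ] rows>= 10.7
```

>>> arm_command(rows=[[[0,2,0],[0,0,0],1],[[0,5.5,0],[0,0,0],1],[[-0.1,9.5,0],[0,0,0],1],[[-0.2,13.5,0],[0,0,0],1],[[-0.3,17.5,0],[0,0,0],1],[[-0.4,21.5,0],[0,0,0],1],[[-0.5,25.5,0],[0,0,0],1],[[-0.6,29.5,0],[0,0,0],1]])

```text
time_s: 31.73
tcp_pos: [0.5602, 0.0906, 0.073]
tcp_rot: [[0.708, 0.707, -0.004], [0.707, -0.708, 0.0], [-0.003, -0.003, -1.0]]
force: [0.5, 0.6, -0.3]
finger_gap: 0.438
finger_force: 20.0
```

>>> arm_command(rows=[[[0,4,0],[0,0,0],1],[[-0.1,8,0],[0,0,0],1],[[-0.2,11.5,0],[0,0,0],1],[[-0.3,14,0],[0,0,0],1],[[-0.3,15.2,0],[0,0,0],1],[[-0.3,15.2,0],[0,0,0],1],[[-0.3,15.2,0],[0,0,0],1],[[-0.3,15.2,0],[0,0,0],1]])

```text
time_s: 32.4
tcp_pos: [0.6643, -0.0156, 0.0741]
tcp_rot: [[0.706, 0.708, -0.003], [0.708, -0.706, 0.001], [-0.001, -0.003, -1.0]]
force: [-0.0, -0.7, -0.6]
finger_gap: 0.441
finger_force: 20.0
```

>>> arm_command(rows=[[[0,0,0],[0,0,0],1],[[0,0,0],[0,0,0],1],[[0,0,0],[0,0,0],1]])

```text
time_s: 32.65
tcp_pos: [0.6657, -0.0161, 0.0756]
tcp_rot: [[0.706, 0.708, 0.0], [0.708, -0.706, 0.0], [0.0, -0.0, -1.0]]
force: [0.1, 0.1, -0.8]
finger_gap: 0.44
finger_force: 20.0
```

```bash
python3 plan.py .669,-.016,-.0095,-45
```

```text
32.65 [ 0.6657 -0.0161  0.0756] yyaw -44.93 gap 0.44 F 19.99992758486769
.669,-.016,-.0095,-45 shift cm [0.24 0.23 8.51] turn [-0.  -0.   0.1] rows>= 2.0
```

>>> arm_command(rows=[[[0.2,0.1,2],[0,0,0],1],[[0.2,0.1,4.5],[0,0,0],1],[[0.2,0.1,6.5],[0,0,0],1],[[0.2,0.1,7.7],[0,0,0],1],[[0.2,0.1,8.1],[0,0,0],1],[[0.2,0.1,8.2],[0,0,0],1],[[0.2,0.1,8.3],[0,0,0],1],[[0.2,0.1,8.3],[0,0,0],1]])

```text
time_s: 33.32
tcp_pos: [0.6696, -0.0167, -0.0062]
tcp_rot: [[0.707, 0.707, 0.003], [0.707, -0.707, -0.0], [0.002, 0.002, -1.0]]
force: [-0.7, 0.8, -0.7]
finger_gap: 0.439
finger_force: 20.0
```

>>> arm_command(rows=[[[0,0,0],[0,0,0],1],[[0,0,0],[0,0,0],1],[[0,0,0],[0,0,0],1]])

```text
time_s: 33.57
tcp_pos: [0.6691, -0.0167, -0.0067]
tcp_rot: [[0.707, 0.707, 0.002], [0.707, -0.707, -0.0], [0.001, 0.001, -1.0]]
force: [-0.7, 0.1, -0.9]
finger_gap: 0.44
finger_force: 20.0
```

Another 2.5 mm to go; I lower gently, then release slowly.

>>> arm_command(rows=[[[0,0,0.1],[0,0,0],1],[[0,0,0.2],[0,0,0],1],[[0,0,0.25],[0,0,0],1],[[0,0,0.25],[0,0,0],1],[[0,0,0.25],[0,0,0],1]])

```text
time_s: 33.98
tcp_pos: [0.6685, -0.0167, -0.0097]
tcp_rot: [[0.707, 0.707, 0.0], [0.707, -0.707, -0.0], [0.0, 0.0, -1.0]]
force: [-1.2, -0.0, 3.2]
finger_gap: 0.444
finger_force: 20.0
```

>>> arm_command(rows=[[[0,0,0],[0,0,0],0.5],[[0,0,0],[0,0,0],0.4],[[0,0,0],[0,0,0],0.35],[[0,0,0],[0,0,0],0.35],[[0,0,0],[0,0,0],0.35],[[0,0,0],[0,0,0],0.35]])

```text
time_s: 34.48
tcp_pos: [0.6682, -0.0166, -0.0105]
tcp_rot: [[0.707, 0.707, -0.0], [0.707, -0.707, 0.0], [-0.0, -0.0, -1.0]]
force: [0.3, -1.0, 0.2]
finger_gap: 0.649
finger_force: 0.0
```

>>> arm_command(rows=[[[0,0,-1],[0,0,0],0.35],[[0,0,-2.5],[0,0,0],0.35],[[0,0,-5],[0,0,0],0.35],[[0,0,-8],[0,0,0],0.35],[[0,0,-11],[0,0,0],0.35],[[0,-3,-13],[0,0,0],0.35],[[0,-7,-13],[0,0,0],0.35],[[0,-10,-13],[0,0,0],0.35]])

```text
time_s: 35.15
tcp_pos: [0.5983, 0.0551, 0.1232]
tcp_rot: [[0.708, 0.706, 0.005], [0.706, -0.708, 0.001], [0.004, 0.003, -1.0]]
force: [-0.3, -0.7, 0.3]
finger_gap: 0.647
finger_force: 0.0
```

>>> arm_command(rows=[[[0,-4,0],[0,0,0],0.35],[[0,-8,0],[0,0,0],0.35],[[0,-12,0],[0,0,0],0.35],[[0,-15,0],[0,0,0],0.35],[[0,-15,0],[0,0,0],0.35],[[0,-15,0],[0,0,0],0.35],[[0,-15,0],[0,0,0],0.35]])

```text
time_s: 35.73
tcp_pos: [0.4927, 0.16, 0.1207]
tcp_rot: [[0.707, 0.707, 0.002], [0.707, -0.707, -0.0], [0.001, 0.002, -1.0]]
force: [0.4, -0.7, -0.4]
finger_gap: 0.648
finger_force: 0.0
```

```bash
python3 plan.py; python3 - <<'E'
from h import *
S=snapshot("side");T=snapshot("top")
cv2.imwrite("pics/c12.png",np.hstack([cv2.resize(S[90:290,110:310],(400,400),interpolation=cv2.INTER_CUBIC),cv2.resize(T[110:270,210:370],(400,400),interpolation=cv2.INTER_CUBIC)])[:,:,::-1])
E
```

```text
35.73 [0.4927 0.16   0.1207] yyaw -45.01 gap 0.648 F 0.0
```

View pics/c12.png

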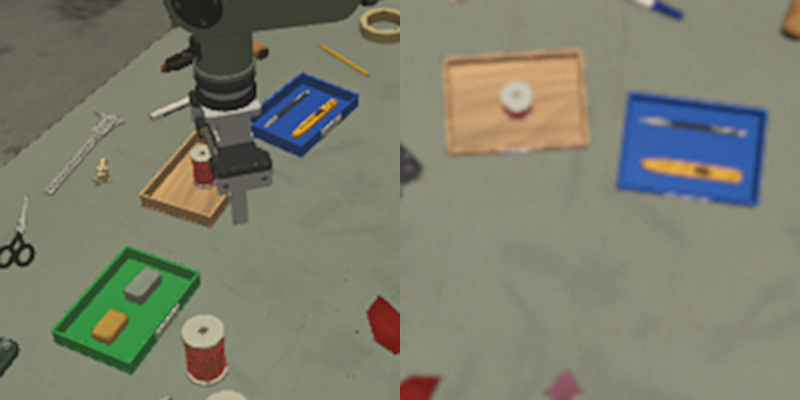

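The spool stands upright in the wooden tray (top crop (517,98)). All five items are placed flat and released, the bystanders were not touched, and the arm is clear.

```bash
python3 -c "
from workcell import *
print(hand_in())"
```

```text
the job is handed in; nothing more can be done
None
```

The job is handed in at about 36 s: cutter and pencil flat in the blue tray, wax and rubber flat in the green tray, small spool upright in the wooden tray, cable cutters and nippers left where they were; `hand_in()` gave no verdict.

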